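# Hook the tool tray into the slotted upright and press it home

## Robot

A 7-joint arm with a two-finger parallel gripper is mounted at the origin on a cart in front of the work surface, level with it; the furniture and walls round the work are solid. World frame = base frame: x ahead of the robot, y to its left, z up, the work surface at z = 0. Lengths are in m, angles in rad, forces in N, time in s.
With the tool pointing down it reaches from about 0.4 to 0.85 m from the base axis. Payload 4.5 kg.
Tool frame: the origin (TCP) lies midway between the tips of the shut fingers; the grasp point (between the pads) lies 19 mm behind it; z points along the fingers, y is the direction in which the jaws open and shut (so a half turn about z gives the same grasp; the last joint's range is limited). The gripper opens to 88 mm and grips with 3 to 60 N. Pads are 18 mm wide; open, the fingers measure 123 mm over their backs; the gripper's body (75 mm by 187 mm) begins 45 mm behind the grasp point.
Start: joints at [1.307, 0.689, -0.195, 1.565, 0.157, 0.902, -0.215], TCP at [0.183, -0.598, 0.239] pointing down, gripper open.
Joint ranges: [-3.01, 3.01], [-0.46, 2.08], [-1.47, 1.51], [0.13, 2.56], [-1, 4.14], [0.04, 2.09], [-2.66, 2.66]. Speed limits (rad/s): [2.57, 2.57, 3.14, 3.14, 3.14, 3.14, 3.14].

## Interface

Orientations are given as a unit quaternion [x, y, z, w].
In Python, from plant import r gives the robot as it stands. The module is installed in compiled form; this text tells all that it offers.
- The arm moves only by the shell command python3 -m jog 'ROWS' [FORCE]. ROWS is JSON, a list of rows, each an object with "translation": the shift along the tool's x, y, z in units of 40 mm (1.0 is 40 mm), a list of three; "twist": the turn about the tool's z in units of 6 degrees (1.0 is 6 degrees); "claw": the opening in per cent of the stroke, from 0 (shut) to 100 (fully open). A call has 1 to 20 rows; each row shifts and turns the commanded pose from where the row before left it, along the tool's axes as they then stand; what a row does not reach is not made up. A row lasts 1/12 s, in which the tool goes at most 41.7 mm and 7.16 degrees, less where a joint would pass 70% of its speed; a pose out of reach is approached as far as the arm can. A call is refused whole if a number of a shift passes 1 or a number of a turn 1, either way. A call with a gripper value outside its range is refused whole. The fingers move at their own pace and stop on an object; FORCE is the grip in N (left out, the last holds). Time passes only in rows, so rows that do not move let the fingers close. It gives the time, the measured TCP pose, the force and the opening at its end, in the units of the state.
- r.get_state(): the state, without advancing time (a new reading comes with each control period).
- r.snapshot(name): name is "scene" or "side" or "wrist"; returns a dict with "img" (420x560x3 uint8, red, green, blue), "fx", "fy", "cx", "cy" (pixels), "origin" and "rotation" of the camera in the world; the wrist camera has in their place "T_tool_cam" (4x4, takes a point from camera to tool coordinates, whose origin is the TCP and whose axes are the flange's). Camera axes: x right, y up, looking along -z (the intrinsics and any distortion apply to the point x, -y, -z); pixel columns grow to the right and rows downward; lengths in m; the calibration is good to about 2 mm. A picture is of the moment at which its call begins: read the wrist's pose just before it. There is no depth.
- r.finish_job(): hands the job in, once; it reports no verdict.
Trained networks look in the newest picture that a camera, given by its name, has taken for a name from the list of things; names that differ only in an ending like _2 or _b are one class to them, and where a whole thing is asked for, a point or a joint stands for the part that bears it (a point fixed in the world has none). Each returns a list of dicts, best first, with "confidence" (0 to 1); they miss things now and then, are a little off and sometimes report something else, mostly with a low value. They report only what shows in the picture. A call takes as long as a camera call. They do not tell look-alikes from the thing itself.
- r.spot_in(label, camera): "rect" ([left, top, right, bottom] in pixels, round what is visible of it).
- r.spot_point(label, camera): "location" ([row, column] in pixels: a listed point, or the origin of a listed thing).
The state is a dict: "clock": time; "q": joint angles; "qd": joint speeds; "joint_torque": joint torques, N m; "tool_pos": TCP position; "eef_rot": TCP orientation; "contact_force": force on the tool from outside, world axes, zero at the start; "moment": the same for the moment, N m; "opening": opening from 0.0 (shut) to 1.0 (fully open).
Only numpy, scipy, OpenCV 4.12 (cv2) and the standard library are available. Lean on these libraries where they do the work, as an engineer would, in place of code of your own. Each camera call takes 0.05 s, during which the arm holds its last target. There are 200 camera calls.

## Task

Pick up the blue metal tray by its middle rib and hang it on the slotted upright on the bench: push its two steel hooks into the top pair of slots until its back plate lies against the panel, then press it down until the catches behind the panel let the hooks go fully home, and let go. The panel is clamped at a hand-set height, so feel for the slots and press gently, without forcing anything; do not disturb the bottle, dish of beads, lighter or cork.

Things in the scene. Friction and masses are not known exactly. Their poses are not given: they have to be found in the camera images.
- tray: Loose tool tray, blue sheet metal, 0.22 to 0.34 kg, standing on the bench. Origin: underside, in the plane of the back plate's rear face, midway across. x points out of the rear face, the way the hooks point; z up. Floor 85 (x -85 to 0) x 100 x 4 mm, 14 mm rim on front and sides, back plate 4 x 100 x 70 high. Grip rib: 12 mm thick (y -6 to 6), x -66 to -4, top at z = 78.
- grip (a point): Grip point on the tray's middle rib, taken from above: y = 0, 34 mm in front of the back plate's rear face, 12 mm below the rib's top (z = 66 mm in the tray). Axes as the tray.
- hooks (a point): Point of the tray on the back plate's rear face, midway between its two steel hooks, at the underside of their necks (z = 56 in the tray, axes as the tray). Hooks at y = +30 and -30, 10 mm wide: neck z 56 to 63, then a shank (x 5.5 to 13.5) down to z = 42 with a round bead at the tip out to x = 17. Each hook needs an opening 10 mm wide and 21 mm high (42 to 63) to go in.
- upright: Fixed dark steel stand, 162 mm wide, 200 mm high, holding a 4 mm slotted aluminium panel (x 0 to 4). Origin on the bench under the middle of the panel's front face; x points through the panel to its back, away from the robot (turned up to 0.25 rad); z up. Slots in two columns at y = +30 and -30, three rows 40 mm apart, each 16 mm wide, 24 mm high. Over 30 N bends it.
- top_slots (a point): Point fixed on the upright: panel's front plane, midway between columns, NOMINAL height of the top slots' lower edges (170 mm). The panel is clamped by hand, so its real slots and top lie up to 12 mm higher or lower, in no reported pose: find it by touch. When the tray hangs home, point hooks is here, but for that height error. Axes as the upright.
- catches (a point): Nominal place of the two sprung rollers behind the top slots, just under their lower edges (they move with the panel). The hooks going down first rest on them, some 11 mm above home; the tray's weight does not pass them. A push of some 4 to 10 N snaps the hooks past; home is when the necks rest on the slots' lower edges.
- panel_top (a point): Nominal middle of the panel's top edge, front face: 210 mm above the bench, give or take the same hidden 12 mm. Axes as the upright.
- home_l (a joint): Red sprung tab behind the panel under the left (y = +30) hook's tip: how far it is pushed down (m). 0 until the hook is past its catch and nearly home; 0.005 with the necks resting on the slots' lower edges. It yields to under half a newton.
- home_r (a joint): The same for the right (y = -30) hook.
- white_bottle: White squeeze bottle with a red tip, 46 mm across, 140 mm tall, standing; bystander. Origin under its centre.
- bead_dish: Enamel dish of beads, 85 mm across, 17 mm high; bystander. Origin under its centre.
- lighter: Black pocket lighter lying flat, 24 x 65 x 12 mm; bystander. Origin under its centre.
- cork: Brown cork block, 30 x 60 x 24 mm; bystander. Origin under its centre.
Things that resemble listed ones, but are neither listed nor needed, are in the scene too. Of the things shaped like the tray, the blue one is meant.

How it is judged:
On the way, in this order (a step that is already met when the one before it is completed fails the run):
1. the tray is lifted clear of the bench (height (world z) of tray above 0.05 m), for 0.1 s.
2. both hooks are through the top slots with the back plate against the panel, still above home (x of hooks in the frame of top_slots between -0.004 and 0.004 m and y of hooks in the frame of top_slots between -0.005 and 0.005 m and z of hooks in the frame of top_slots between -0.001 and 0.032 m and value of joint each of home_l, home_r below 0.001 m), for 0.1 s.
At the end, for the whole second after the job is handed in: The tray hangs at rest by both hooks in the top slots, pressed home: both tabs down over 3 mm, site hooks within 4 mm of the panel plane, 5 mm sideways and 14.5 mm in height of site top_slots; tilt under 0.08 rad, square to the panel within 0.1 rad (x of hooks in the frame of top_slots between -0.004 and 0.003 m and y of hooks in the frame of top_slots between -0.005 and 0.005 m and z of hooks in the frame of top_slots between -0.0145 and 0.0145 m and value of joint each of home_l, home_r above 0.003 m and angle between tray's own z axis and vertical below 0.08 rad and angle between the x axis of tray and the x axis of upright, either way round below 0.1 rad and linear speed of tray below 0.02 m/s and angular speed of tray below 0.2 rad/s); the robot touches nothing.
It fails at once if tray and upright pressed together with more than 30 N (contact force between tray and upright above 30 N).
It fails at once if the robot presses on the upright with more than 25 N (contact force between any of the arm, the fingers and upright above 25 N).
It fails at once if a bystander moved more than 25 mm (distance of any of white_bottle, bead_dish, lighter, cork from where it was at the start of the episode above 0.025 m).
It also fails if it takes over 69 s, if anything falls off the work surface, if the arm or the gripper's body presses on something with over 40 N, if the wrist force passes 120 N, or if a joint passes its speed limit or range.

## Working session

There is one attempt and no reset: what is moved stays moved. The work goes in short steps, Python scripts to look and compute and a shell command to move; the robot and the scene stay as the last step left them, time stands still between calls to the robot, and variables do not carry over. Pictures are saved under pics/ and viewed, about 8 in all and at most 12, crops included, and the job is handed in when it is done.

```bash
mkdir -p pics; cat > h.py <<'E'
import numpy as np, cv2
from plant import r
from scipy.spatial.transform import Rotation as R
def snap(n,f=None):
    st=r.get_state(); s=r.snapshot(n)
    if n=="wrist":
        T=np.array(s["T_tool_cam"]); Rt=R.from_quat(st["eef_rot"]).as_matrix()
        s["origin"]=Rt@T[:3,3]+st["tool_pos"]; s["rotation"]=Rt@T[:3,:3]
    s["origin"]=np.array(s["origin"]); s["rotation"]=np.array(s["rotation"]).reshape(3,3)
    if f: cv2.imwrite("pics/"+f,cv2.cvtColor(s["img"],cv2.COLOR_RGB2BGR))
    return s
def ray(s,row,col):
    d=s["rotation"]@np.array([(col-s["cx"])/s["fx"],-(row-s["cy"])/s["fy"],-1]); return s["origin"],d
def atz(s,row,col,z):
    o,d=ray(s,row,col); return o+d*(z-o[2])/d[2]
def proj(s,p):
    c=s["rotation"].T@(np.array(p)-s["origin"]); return (s["cy"]-s["fy"]*c[1]/-c[2], s["cx"]+s["fx"]*c[0]/-c[2])
def tri(*rays):
    A=np.zeros((3,3));b=np.zeros(3)
    for o,d in rays:
        d=d/np.linalg.norm(d);P=np.eye(3)-np.outer(d,d);A+=P;b+=P@o
    p=np.linalg.solve(A,b); return p,[np.linalg.norm(np.cross(p-o,d/np.linalg.norm(d))) for o,d in rays]
E
python3 - <<'E'
from h import *
np.set_printoptions(precision=3,suppress=True)
st=r.get_state(); print(st)
for c in("scene","side","wrist"):
    s=snap(c,c+"0.png"); print(c,{k:v for k,v in s.items() if k!="img"})
    for l in("tray","grip","hooks","upright","top_slots","panel_top","catches","white_bottle","bead_dish","lighter","cork"):
        print(l,[(np.round(d["location"]).tolist(),round(d["confidence"],2)) for d in r.spot_point(l,c)][:4])
a=[cv2.imread(f"pics/{c}0.png") for c in("scene","side")]
E
```

```text
{'clock': 0.0, 'q': array([ 1.307,  0.69 , -0.194,  1.566,  0.157,  0.903, -0.215]), 'qd': array([ 0.001,  0.   ,  0.002, -0.002, -0.001,  0.   ,  0.   ]), 'joint_torque': array([  0.002, -52.757,  -1.267, -15.343,  -0.053,   0.007,   0.   ]), 'tool_pos': array([ 0.183, -0.597,  0.238]), 'eef_rot': array([ 0.989,  0.148, -0.   , -0.001]), 'contact_force': array([-0.589, -0.125,  0.597]), 'moment': array([-0.024,  0.008,  0.003]), 'opening': 1.0047628257325834}Traceback (most recent call last):
  File "<stdin>", line 5, in <module>
  File "h.py", line 9, in snap
    s["origin"]=np.array(s["origin"]); s["rotation"]=np.array(s["rotation"]).reshape(3,3)
                                                     ~~~~~~~~~~~~~~~~~~~~~~~~~~~~~~~^^^^^
ValueError: cannot reshape array of size 4 into shape (3,3)
```

```bash
sed -i 's/s\["rotation"\]=np.array(s\["rotation"\]).reshape(3,3)/q=np.array(s["rotation"]); s["rotation"]=R.from_quat(q).as_matrix() if q.size==4 else q.reshape(3,3)/' h.py
python3 - <<'E'
from h import *
np.set_printoptions(precision=3,suppress=True)
for c in("scene","side","wrist"):
    s=snap(c,c+"0.png"); print(c,{k:v for k,v in s.items() if k!="img"})
    for l in("tray","grip","hooks","upright","top_slots","panel_top","catches","white_bottle","bead_dish","lighter","cork"):
        print(l,[(np.round(d["location"]).tolist(),round(d["confidence"],2)) for d in r.spot_point(l,c)][:4])
E
```

```text
scene {'fx': 544.1120267344126, 'fy': 544.1120267344126, 'cx': 281.41735659854953, 'cy': 215.86422715244566, 'origin': array([-0.247,  0.832,  0.806]), 'rotation': array([[-0.697,  0.357, -0.622],
       [-0.717, -0.329,  0.615],
       [ 0.015,  0.874,  0.486]])}
tray [([202.0, 310.0], 0.96), ([225.0, 352.0], 0.78)]
grip [([180.0, 323.0], 0.9), ([207.0, 362.0], 0.73), ([303.0, 311.0], 0.6), ([263.0, 282.0], 0.55)]
hooks [([205.0, 353.0], 0.74), ([186.0, 313.0], 0.67)]
upright [([261.0, 280.0], 0.69)]
top_slots [([206.0, 286.0], 0.72)]
panel_top [([189.0, 285.0], 0.64), ([273.0, 221.0], 0.58)]
catches [([201.0, 280.0], 0.68)]
white_bottle [([273.0, 221.0], 0.78)]
bead_dish [([319.0, 169.0], 0.74)]
lighter [([305.0, 310.0], 0.73)]
cork [([271.0, 218.0], 0.38)]
side {'fx': 481.1031133002084, 'fy': 481.1031133002084, 'cx': 286.65781686354256, 'cy': 203.28202225461615, 'origin': array([ 0.163, -1.168,  0.685]), 'rotation': array([[ 0.938,  0.127, -0.322],
       [-0.346,  0.375, -0.86 ],
       [ 0.011,  0.918,  0.396]])}
tray [([307.0, 329.0], 0.92), ([298.0, 399.0], 0.84), ([197.0, 293
[... 309 characters left out ...]
[204.0, 255.0], 0.74), ([256.0, 290.0], 0.39)]
lighter [([250.0, 221.0], 0.54), ([254.0, 287.0], 0.29)]
cork [([273.0, 355.0], 0.55)]
wrist {'fx': 302.01472203493944, 'fy': 302.01472203493944, 'cx': 284.1644302712707, 'cy': 213.15875748864332, 'T_tool_cam': array([[ 0.   ,  0.965,  0.262,  0.067],
       [ 1.   , -0.   , -0.   , -0.001],
       [ 0.   ,  0.262, -0.965, -0.146],
       [ 0.   ,  0.   ,  0.   ,  1.   ]]), 'origin': array([ 0.247, -0.577,  0.385]), 'rotation': array([[ 0.294,  0.923,  0.25 ],
       [-0.956,  0.283,  0.077],
       [ 0.   , -0.262,  0.965]])}
tray []
grip []
hooks []
upright []
top_slots []
panel_top []
catches []
white_bottle []
bead_dish []
lighter []
cork []
```

View pics/scene0.png

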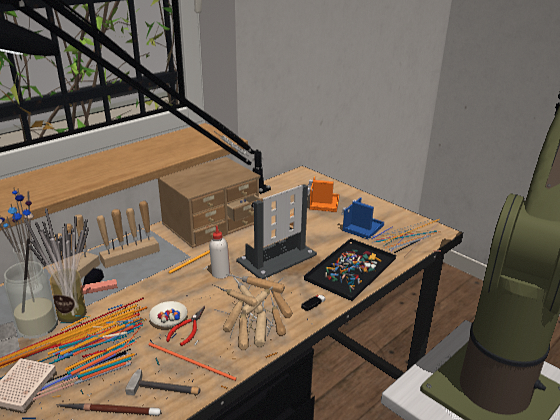

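View pics/side0.png

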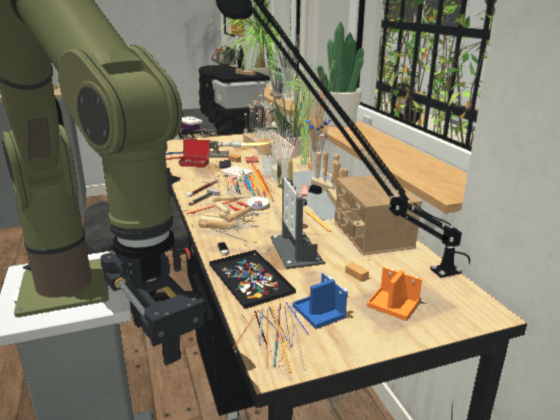

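```bash
python3 - <<'E'
from h import *
np.set_printoptions(precision=3,suppress=True)
a=snap("scene");b=snap("side")
for n,p,q in(("tray",(225,352),(307,329)),("grip",(207,362),(287,323)),("hooks",(205,353),(284,332)),("upright",(261,280),(254,286)),("ptop",(189,285),(186,289)),("catch",(201,280),(197,295))):
    print(n,tri(ray(a,*p),ray(b,*q)), atz(a,*p,0),atz(b,*q,0))
for i,(s,(x0,y0,x1,y1)) in enumerate(((a,(220,170,400,280)),(b,(260,170,440,330)))):
    m=cv2.resize(cv2.cvtColor(s["img"],cv2.COLOR_RGB2BGR)[y0:y1,x0:x1],None,fx=4,fy=3.75 if 0 else 4,interpolation=cv2.INTER_CUBIC)
    cv2.imwrite(f"pics/crop{i}.png",m[:600])
E
```

```text
tray (array([ 0.6  , -0.302, -0.   ]), [np.float64(0.0015150538204868108), np.float64(0.0015150538204869543)]) [ 0.602 -0.303  0.   ] [ 0.598 -0.304  0.   ]
grip (array([ 0.577, -0.311,  0.067]), [np.float64(0.0011993805259121976), np.float64(0.001199380525911945)]) [ 0.653 -0.415  0.   ] [ 0.62 -0.22  0.  ]
hooks (array([ 0.604, -0.304,  0.065]), [np.float64(0.0016374153819768656), np.float64(0.0016374153819770075)]) [ 0.681 -0.405  0.   ] [ 0.648 -0.215  0.   ]
upright (array([ 0.602, -0.012, -0.004]), [np.float64(0.008386160389669996), np.float64(0.008386160389669998)]) [ 0.61  -0.013  0.   ] [ 0.59  -0.028  0.   ]
ptop (array([ 0.602, -0.02 ,  0.21 ]), [np.float64(0.003890447325581232), np.float64(0.0038904473255813136)]) [ 0.909 -0.326  0.   ] [0.788 0.476 0.   ]
catch (array([ 0.619, -0.019,  0.172]), [np.float64(0.0016251792509559195), np.float64(0.0016251792509560218)]) [ 0.858 -0.253  0.   ] [0.77  0.363 0.   ]
```

View pics/crop0.png

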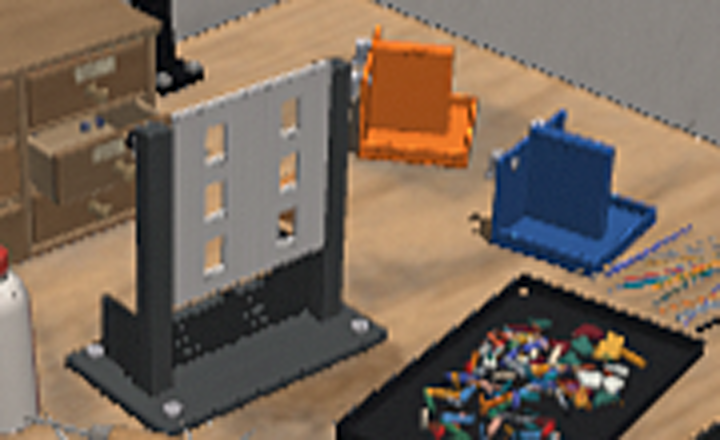

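View pics/crop1.png

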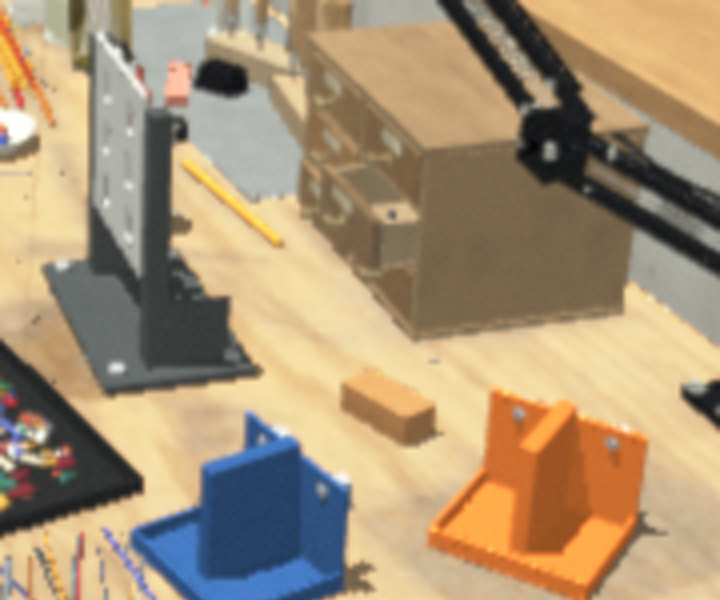

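```bash
python3 -m jog '[{"translation":[0.6,-0.23,0],"twist":0,"claw":100},{"translation":[0.6,-0.23,0],"twist":0,"claw":100},{"translation":[0.6,-0.23,0],"twist":0,"claw":100},{"translation":[0.6,-0.23,0],"twist":0,"claw":100},{"translation":[0.6,-0.23,0],"twist":0,"claw":100},{"translation":[0.6,-0.23,0],"twist":0,"claw":100},{"translation":[0.6,-0.23,0],"twist":0,"claw":100},{"translation":[0.6,-0.23,0],"twist":0,"claw":100},{"translation":[0.6,-0.23,0],"twist":0,"claw":100},{"translation":[0.6,-0.23,0],"twist":0,"claw":100},{"translation":[0.6,-0.23,0],"twist":0,"claw":100},{"translation":[0.6,-0.23,0],"twist":0,"claw":100},{"translation":[0.6,-0.23,0],"twist":0,"claw":100},{"translation":[0.6,-0.23,0],"twist":0,"claw":100},{"translation":[0.6,-0.23,0],"twist":0,"claw":100},{"translation":[0.6,-0.23,0],"twist":0,"claw":100},{"translation":[0.6,-0.23,0],"twist":0,"claw":100},{"translation":[0.6,-0.23,0],"twist":0,"claw":100},{"translation":[0,0,0],"twist":0,"claw":100}]'
cat > w.py <<'E'
from h import *
import sys
np.set_printoptions(precision=4,suppress=True)
st=r.get_state(); print("t",st["clock"],"tcp",st["tool_pos"],"yaw",R.from_quat(st["eef_rot"]).as_matrix()[:,0])
s=snap("wrist",sys.argv[1]+".png")
for l,z in(("tray",0),("grip",.066),("hooks",.056)):
    for d in r.spot_point(l,"wrist")[:3]: print(l,np.round(d["location"],1),round(d["confidence"],2),atz(s,*d["location"],z))
E
python3 w.py w1; python3 - <<'E'
from h import *
np.set_printoptions(precision=3,suppress=True)
a=snap("scene");b=snap("side")
for n,p,q in(("ptopL",(198,263),(178.75,283.75)),("ptopR",(185.75,302),(194,296.75)),("lamp elbow",(155,258),(203,399))):print(n,tri(ray(a,*p),ray(b,*q)))
E
```

```text
clock: 3.53
tool_pos: [0.5532, -0.3063, 0.2388]
eef_rot: [0.988, 0.153, 0.003, -0.002]
contact_force: [1.1, 1.0, 0.0]
opening: 0.999
t 3.5333 tcp [ 0.5532 -0.3063  0.2388] yaw [0.9535 0.3014 0.0057]
tray [146.7 297.3] 0.98 [ 0.605  -0.3055  0.    ]
grip [178.2 293.5] 0.96 [ 0.5747 -0.3085  0.066 ]
grip [  3.3 383.2] 0.84 [ 0.7536 -0.3372  0.066 ]
hooks [143.7 299.8] 0.71 [ 0.6104 -0.3042  0.056 ]
ptopL (array([0.61 , 0.046, 0.206]), [np.float64(0.0029754345881223983), np.float64(0.0029754345881224343)])
ptopR (array([ 0.6  , -0.077,  0.205]), [np.float64(5.323802251496994e-05), np.float64(5.323802251494029e-05)])
lamp elbow (array([ 0.862, -0.164,  0.18 ]), [np.float64(0.002364323629959094), np.float64(0.002364323629959354)])
```

View pics/w1.png

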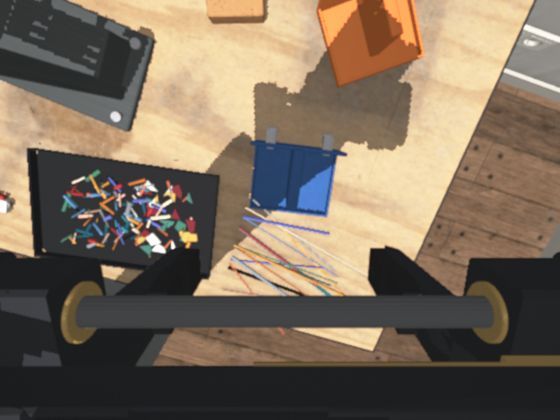

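```bash
python3 - <<'E'
from h import *
np.set_printoptions(precision=4,suppress=True)
s=snap("wrist")
bl=atz(s,141,252,.07);br=atz(s,154,346,.07);print("back",bl,br,np.linalg.norm(bl-br),"mid",(bl+br)/2,"yaw",np.arctan2(-(bl-br)[0],(bl-br)[1]))
fl=atz(s,211,247,.014);fr=atz(s,215,327,.014);print("front",fl,fr,np.linalg.norm(fl-fr),np.arctan2(-(fl-fr)[0],(fl-fr)[1]))
# blue rib/top segmentation: fine back-edge
g=s["img"].astype(int); m=((g[...,2]>g[...,0]+50)&(g[...,2]>g[...,1]+30)).astype(np.uint8)
m[:130]=0;m[225:]=0;m[:,:230]=0;m[:,360:]=0
pts=[(np.where(m[:,c])[0].min(),c) for c in range(256,344,2) if m[:,c].any()]
P=np.array([atz(s,y-.0,x,.07)[:2] for y,x in pts]); k=np.polyfit(P[:,1],P[:,0],1)
for _ in range(3):
    e=abs(P[:,0]-np.polyval(k,P[:,1])); P=P[e<.0025]; k=np.polyfit(P[:,1],P[:,0],1)
print(len(P),"edge yaw",-np.arctan(k[0]),"x at y=-.305",np.polyval(k,-.305))
E
```

```text
back [ 0.5914 -0.2653  0.07  ] [ 0.607  -0.3609  0.07  ] 0.09682527445693305 mid [ 0.5992 -0.3131  0.07  ] yaw 0.1614747590782277
front [ 0.5028 -0.2771  0.014 ] [ 0.5274 -0.376   0.014 ] 0.10185122488834666 0.24386278156113722
42 edge yaw 0.1859198744767502 x at y=-.305 0.6069634701181389
```

```bash
python3 -m jog '[{"translation":[0,0,0.3],"twist":0.5,"claw":100},{"translation":[0,0,0.6],"twist":0.5,"claw":100},{"translation":[0.17,0.05,0.7],"twist":0,"claw":100},{"translation":[0.17,0.05,0.7],"twist":0,"claw":100},{"translation":[0.17,0.05,0.7],"twist":0,"claw":100},{"translation":[0,0,0],"twist":0,"claw":100},{"translation":[0,0,0],"twist":0,"claw":100}]'; python3 w.py w2
```

```text
clock: 4.47
tool_pos: [0.5677, -0.3145, 0.1178]
eef_rot: [0.995, 0.096, -0.001, -0.001]
contact_force: [0.2, 0.8, 1.0]
opening: 1.0
t 4.4667 tcp [ 0.5677 -0.3145  0.1178] yaw [ 0.9815  0.1912 -0.0026]
tray [163.6 281.7] 0.61 [ 0.6058 -0.3038  0.    ]
grip [223.1 280.7] 0.83 [ 0.5729 -0.3101  0.066 ]
hooks [169.9 281. ] 0.71 [ 0.6074 -0.3035  0.056 ]
```

View pics/w2.png

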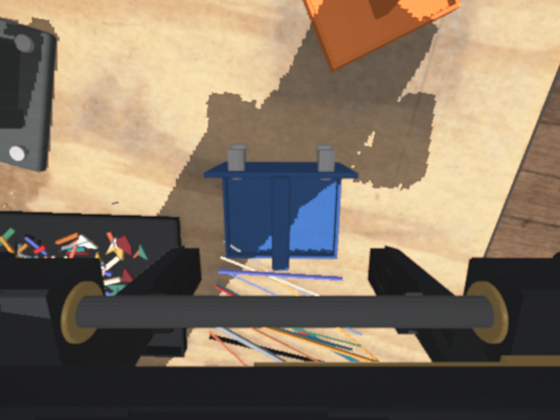

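```bash
python3 -m jog '[{"translation":[0.07,-0.04,0.4],"twist":0,"claw":100},{"translation":[0.08,-0.04,0.5],"twist":0,"claw":100},{"translation":[0,0,0.5],"twist":0,"claw":100},{"translation":[0,0,0.37],"twist":0,"claw":100},{"translation":[0,0,0],"twist":0,"claw":100},{"translation":[0,0,0],"twist":0,"claw":100}]'; python3 w.py w3
```

```text
clock: 5.17
tool_pos: [0.574, -0.3104, 0.0483]
eef_rot: [0.995, 0.096, -0.0, 0.0]
contact_force: [0.7, 0.1, -0.2]
opening: 0.998
t 5.1667 tcp [ 0.574  -0.3104  0.0483] yaw [ 0.9815  0.1916 -0.0003]
tray [183.8 285.1] 0.67 [ 0.6072 -0.3037  0.    ]
grip [277.5 284.6] 0.95 [ 0.5748 -0.3096  0.066 ]
hooks [203.8 284. ] 0.88 [ 0.6071 -0.303   0.056 ]
```

Centred on the rib. Grip.

```bash
python3 -m jog '[{"translation":[0,0,0],"twist":0,"claw":0},{"translation":[0,0,0],"twist":0,"claw":0},{"translation":[0,0,0],"twist":0,"claw":0},{"translation":[0,0,0],"twist":0,"claw":0},{"translation":[0,0,0],"twist":0,"claw":0},{"translation":[0,0,0],"twist":0,"claw":0},{"translation":[0,0,0],"twist":0,"claw":0},{"translation":[0,0,0],"twist":0,"claw":0},{"translation":[0,0,0],"twist":0,"claw":0},{"translation":[0,0,0],"twist":0,"claw":0}]' 45
```

```text
clock: 6.2
tool_pos: [0.5742, -0.3101, 0.0479]
eef_rot: [0.995, 0.096, -0.0, 0.0]
contact_force: [-0.3, 0.3, -0.2]
opening: 0.268
```

```bash
python3 -m jog '[{"translation":[0,0,0],"twist":0,"claw":0},{"translation":[0,0,0],"twist":0,"claw":0},{"translation":[0,0,0],"twist":0,"claw":0},{"translation":[0,0,0],"twist":0,"claw":0},{"translation":[0,0,0],"twist":0,"claw":0}]'; python3 -c "
from h import *
s=r.get_state();print(s['tool_pos'],s['opening'],s['contact_force'])"; python3 -m jog '[{"translation":[0,0,-0.1],"twist":0,"claw":0},{"translation":[0,0,-0.4],"twist":0,"claw":0},{"translation":[0,0,-0.7],"twist":0,"claw":0},{"translation":[0,0,-0.8],"twist":0,"claw":0},{"translation":[0,0,-0.8],"twist":0,"claw":0},{"translation":[0,0,-0.8],"twist":0,"claw":0},{"translation":[0,0,-0.8],"twist":0,"claw":0},{"translation":[0,0,-0.8],"twist":0,"claw":0},{"translation":[0,0,-0.5],"twist":0,"claw":0},{"translation":[0,0,0],"twist":0,"claw":0},{"translation":[0,0,0],"twist":0,"claw":0}]'
```

```text
clock: 6.62
tool_pos: [0.5743, -0.3103, 0.048]
eef_rot: [0.995, 0.096, 0.0, 0.0]
contact_force: [-0.5, -0.1, -1.4]
opening: 0.13
[ 0.57431038 -0.3102788   0.04795705] 0.12979979462638344 [-0.52645221 -0.10224556 -1.39879999]
clock: 7.53
tool_pos: [0.5741, -0.31, 0.2762]
eef_rot: [0.995, 0.096, 0.0, 0.0]
contact_force: [0.2, -0.3, -3.6]
opening: 0.133
```

```bash
python3 -m jog '[{"translation":[0,-0.3,0],"twist":0,"claw":0},{"translation":[0,-0.7,0],"twist":0,"claw":0},{"translation":[0,-0.8,0],"twist":0,"claw":0},{"translation":[0,-0.8,0],"twist":0,"claw":0},{"translation":[0,-0.8,0],"twist":0,"claw":0},{"translation":[0.08,-0.8,0],"twist":0,"claw":0},{"translation":[0,-0.8,0],"twist":0,"claw":0},{"translation":[0,-0.8,0],"twist":0,"claw":0},{"translation":[0,-0.8,0],"twist":0,"claw":0},{"translation":[0,-0.6,0],"twist":0,"claw":0},{"translation":[0,-0.25,0],"twist":0,"claw":0},{"translation":[0,0,0],"twist":0.5,"claw":0},{"translation":[0,0,0],"twist":0.5,"claw":0},{"translation":[0,0,0],"twist":0.5,"claw":0},{"translation":[0,0,0],"twist":0.5,"claw":0},{"translation":[0,0,0],"twist":0.4,"claw":0},{"translation":[0,0,0],"twist":0,"claw":0},{"translation":[0,0,0],"twist":0,"claw":0}]'
cat > v.py <<'E'
from h import *
import sys
np.set_printoptions(precision=4,suppress=True)
st=r.get_state(); print("t",st["clock"],"tcp",st["tool_pos"],"xax",R.from_quat(st["eef_rot"]).as_matrix()[:,0],st["contact_force"])
S={c:snap(c,f"{sys.argv[1]}_{c}.png") for c in("wrist","scene","side")}
for l in("upright","top_slots","panel_top","catches","hooks","grip"):
    for c in S:
        for d in r.spot_point(l,c)[:2]: print(l,c,np.round(d["location"],1),round(d["confidence"],2),atz(S[c],*d["location"],{"upright":0,"top_slots":.17,"panel_top":.21,"catches":.17}.get(l,st["tool_pos"][2]+(.008 if l=="hooks" else .018))))
E
python3 v.py v1
```

```text
clock: 9.03
tool_pos: [0.5193, -0.0178, 0.2746]
eef_rot: [1.0, -0.029, -0.001, 0.0]
contact_force: [-0.2, -0.2, -2.8]
opening: 0.136
t 9.0333 tcp [ 0.5193 -0.0178  0.2746] xax [ 0.9983 -0.0579 -0.0029] [-0.1778 -0.1581 -2.828 ]
upright wrist [119.1 274.4] 0.58 [ 0.6013 -0.009   0.    ]
upright scene [261.1 280.9] 0.95 [ 0.6083 -0.0145  0.    ]
upright side [251.8 287. ] 0.8 [ 0.5973 -0.0169  0.    ]
top_slots wrist [110.  272.8] 0.64 [ 0.6021 -0.013   0.17  ]
top_slots wrist [ 70.7 155.5] 0.21 [0.6355 0.0742 0.17  ]
top_slots scene [204.3 282.5] 0.88 [ 0.6078 -0.0161  0.17  ]
top_slots side [196.1 286.8] 0.92 [ 0.5995 -0.0035  0.17  ]
top_slots side [249.6 222.6] 0.72 [ 0.3588 -0.2472  0.17  ]
panel_top wrist [105.  271.8] 0.95 [ 0.6027 -0.0138  0.21  ]
panel_top wrist [118.4 276.6] 0.72 [ 0.5941 -0.0164  0.21  ]
panel_top scene [189.7 281.6] 0.9 [ 0.6108 -0.015   0.21  ]
panel_top scene [272.5 221.2] 0.59 [0.4346 0.316  0.21  ]
panel_top side [185.5 291.1] 0.58 [ 0.6029 -0.0269  0.21  ]
panel_top side [252.6 288.8] 0.41 [ 0.4662 -0.3744  0.21  ]
catches wrist [ 89.9 274.4] 0.98 [ 0.6167 -0.0152  0.17  ]
catches scene [202.  279.7] 0.71 [ 0.6215 -0.0196  0.17  ]
catches side [198.4 293.5] 0.87 [ 0.6113 -0.025   0.17  ]
hooks wrist [201.8 283.7] 0.97 [ 0.554  -0.0188  0.2826]
hooks scene [170.6 299.8] 0.94 [ 0.5497 -0.0132  0.2826]
hooks side [277.1 403.2] 0.69 [ 0.5616 -0.6276  0.2826]
hooks side [157.1 274.7] 0.68 [0.5687 0.0118 0.2826]
grip wrist [280.3 286. ] 0.67 [ 0.5188 -0.0179  0.2926]
grip wrist [ 94.8 273.2] 0.31 [ 0.6    -0.0173  0.2926]
grip scene [184.2 326.7] 0.71 [0.445  0.0111 0.2926]
grip scene [169.6 311.3] 0.59 [ 0.5205 -0.0207  0.2926]
grip side [278.8 395.8] 0.88 [ 0.5384 -0.6415  0.2926]
grip side [160.7 260.8] 0.75 [ 0.5147 -0.0349  0.2926]
```

View pics/v1_wrist.png

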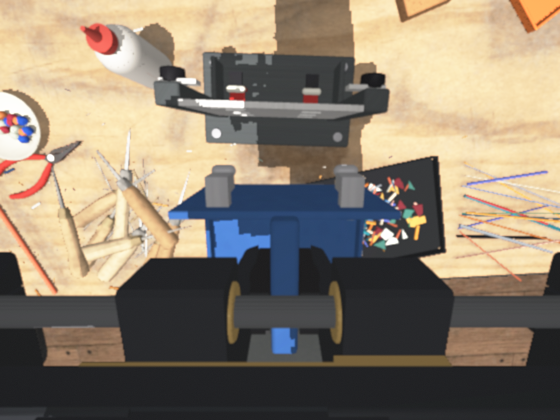

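```bash
cat > edge.py <<'E'
from h import *
import sys
np.set_printoptions(precision=4,suppress=True)
z=float(sys.argv[1]); lo,hi,c0,c1=map(int,sys.argv[2:6])
st=r.get_state(); s=snap("wrist"); g=cv2.cvtColor(s["img"],cv2.COLOR_RGB2GRAY).astype(int)
for c in (200,250,340): print(c,g[lo:hi,c])
top=[];bot=[]
for c in range(c0,c1,3):
    d=np.diff(g[lo:hi,c].astype(float)); k=int(np.argmax(g[lo:hi,c])); 
    i=int(np.argmin(d)); bot.append((lo+i+1,c))
P=np.array([atz(s,y-.0,x,z) for y,x in bot]); k=np.polyfit(P[:,1],P[:,0],1)
for _ in range(4):
    e=abs(P[:,0]-np.polyval(k,P[:,1])); m=e<max(.0015,0.8*e.std()); P=P[m]; k=np.polyfit(P[:,1],P[:,0],1)
x=R.from_quat(st["eef_rot"]).as_matrix()[:,0]
print(len(P),"yaw",-np.arctan(k[0]),"tool yaw",np.arctan2(x[1],x[0]),"x at y=-.015:",np.polyval(k,-.015),"yrange",P[:,1].min(),P[:,1].max(), "res",(P[:,0]-np.polyval(k,P[:,1])).std())
E
python3 edge.py .21 92 122 195 355
```

```text
200 [202 164  92  48  47  48  47  46  85 163 208 189 178 178 169 149 128 119
 118 103  73  62 110 183 225 228 228 229 228 226]
250 [ 64  64  64  64  64  64  65  65  64  64  84 127 160 166 166 166 164 150
 127 119 119 125 137 145 141 120  81  63  64  63]
340 [ 61  63  62  61  63  62  63  64  65  66  63  57  55  84 130 160 165 165
 164 158 142 123 118 119 119 116  99  65  49  52]
17 yaw -0.1393191562197443 tool yaw -0.05827664537199395 x at y=-.015: 0.5979563144818055 yrange -0.06129192076367869 0.030201742825694777 res 0.0006769880644143638
```

```bash
python3 - <<'E'
from h import *
np.set_printoptions(precision=4,suppress=True)
st=r.get_state(); s=snap("wrist"); g=cv2.cvtColor(s["img"],cv2.COLOR_RGB2GRAY).astype(float)
x=R.from_quat(st["eef_rot"]).as_matrix()[:,0]; ty=np.arctan2(x[1],x[0])
F=[];B=[]
for c in range(195,358):
    v=g[95:125,c]; 
    # plateau 150..180 run
    m=(v>152)&(v<182); run=[(i) for i in range(len(v)-3) if m[i:i+4].all()]
    if not run: continue
    i=run[0]+3
    while i<28 and v[i]>142:i+=1
    F.append((95+i-1+(v[i-1]-142)/(v[i-1]-v[i]+1e-9),c))
    i=run[0]
    while i>0 and v[i]>115:i-=1
    B.append((95+i+(115-v[i])/(v[i+1]-v[i]),c))
for n,E in(("front",F),("back",B)):
    P=np.array([atz(s,a,b,.21) for a,b in E]);
    for _ in range(5):
        k=np.polyfit(P[:,1],P[:,0],1); e=abs(P[:,0]-np.polyval(k,P[:,1])); P=P[e<max(.0006,1.5*e.std())]
    print(n,len(P),"yaw",-np.arctan(k[0]),"tool",ty,"x(-.015)",np.polyval(k,-.015),P[:,1].min(),P[:,1].max())
# pillars: print row profile just above/below
for rr in (92,96,100): print(rr,[int(q) for q in g[rr,150:215:2]],[int(q) for q in g[rr+6,345:400:2]])
E
```

```text
front 116 yaw -0.08848752385012298 tool -0.058201772546500344 x(-.015) 0.6005517811178404 -0.06925819653393107 0.038027884180520576
back 116 yaw -0.0887754972502695 tool -0.058201772546500344 x(-.015) 0.6047179115128704 -0.06923777085041559 0.037491154241577826
92 [213, 213, 212, 164, 114, 119, 118, 117, 118, 118, 121, 121, 120, 120, 118, 97, 57, 48, 47, 48, 48, 47, 52, 91, 155, 202, 218, 201, 123, 123, 125, 104, 61] [65, 63, 59, 52, 52, 48, 47, 48, 48, 49, 58, 62, 64, 65, 63, 63, 63, 64, 64, 63, 62, 61, 149, 213, 208, 201, 199, 203]
96 [220, 219, 220, 197, 117, 117, 117, 118, 119, 122, 121, 120, 119, 118, 116, 101, 62, 48, 50, 49, 49, 49, 48, 48, 48, 46, 47, 57, 80, 111, 125, 107, 63] [48, 48, 48, 47, 48, 48, 49, 49, 48, 49, 59, 64, 63, 63, 63, 63, 64, 64, 63, 63, 61, 64, 160, 211, 209, 210, 211, 204]
100 [223, 223, 226, 212, 121, 117, 118, 120, 110, 66, 62, 62, 61, 60, 63, 80, 87, 85, 80, 72, 73, 72, 69, 64, 64, 84, 102, 87, 87, 87, 79, 68, 71] [122, 121, 118, 115, 114, 114, 108, 96, 99, 98, 67, 62, 63, 63, 64, 64, 63, 63, 63, 62, 62, 77, 182, 203, 210, 207, 201, 199]
```

```bash
python3 - <<'E'
from h import *
np.set_printoptions(precision=4,suppress=True)
s=snap("wrist"); st=r.get_state(); Rt=R.from_quat(st["eef_rot"]).as_matrix()
a=atz(s,96,157.2,.2);b=atz(s,102,388.3,.2);m=(a+b)/2
print(a,b,np.linalg.norm(a-b),m)
y=-.0886; ux=np.array([np.cos(y),np.sin(y)]);uy=np.array([-ux[1],ux[0]])
p0=np.array([.6006,-.015]); 
O=p0+uy*((m[:2]-p0)@uy); print("upright origin",O)
for z in(.17,.19,.21):
    t=np.r_[O,z]; print(z,proj(s,t))
print("hooks err in upright frame now",[ ( (st["tool_pos"]+.034*Rt[:,0])[:2]-O)@u for u in(ux,uy)])
# red tabs
g=s["img"].astype(int); mk=((g[...,0]>g[...,1]+60)&(g[...,0]>g[...,2]+60)); mk[:85]=0;mk[110:]=0;mk[:,:220]=0;mk[:,330:]=0
ys,xs=np.where(mk)
for q in(xs<275,xs>=275): print("tab",ys[q].mean(),xs[q].min(),xs[q].max(), (atz(s,ys[q].mean(),(xs[q].min()+xs[q].max()+1)/2-.5,.14)[:2]-O)@uy)
E
```

```text
[0.6151 0.0658 0.2   ] [ 0.602  -0.0932  0.2   ] 0.15945579079667127 [ 0.6085 -0.0137  0.2   ]
upright origin [ 0.6008 -0.013 ]
0.17 (np.float64(113.36932808980866), np.float64(274.1708419207745))
0.19 (np.float64(111.80050366654707), np.float64(273.2928076302377))
0.21 (np.float64(109.9300017376998), np.float64(272.24593150459157))
hooks err in upright frame now [np.float64(-0.045919762750142895), np.float64(-0.010099932438447888)]
tab 98.05940594059406 231 245 0.032947684554238424
tab 100.47368421052632 304 318 -0.031075732222489938
```

```bash
python3 -m jog '[{"translation":[0,0,-0.2],"twist":0.29,"claw":0},{"translation":[0.4,-0.06,0],"twist":0,"claw":0},{"translation":[0.55,-0.08,0],"twist":0,"claw":0},{"translation":[0.55,-0.08,0],"twist":0,"claw":0},{"translation":[0.55,-0.06,0],"twist":0,"claw":0},{"translation":[0,0,0],"twist":0,"claw":0},{"translation":[0,0,0],"twist":0,"claw":0}]'
cat > st.py <<'E'
from h import *
np.set_printoptions(precision=4,suppress=True)
s=r.get_state(); M=R.from_quat(s["eef_rot"]).as_matrix(); y=-.0886; O=np.array([.6008,-.013,.17]); U=R.from_euler("z",y).as_matrix()
print("t",round(s["clock"],2),"tcp",s["tool_pos"],"hooks in slots frame(mm)",1e3*(U.T@(s["tool_pos"]+M@[.034,-.00085,0]+[0,0,.008]-O)),"yawerr",np.arctan2(M[1,0],M[0,0])-y,"F(upr)",U.T@s["contact_force"],"M",s["moment"])
E
python3 st.py
```

```text
clock: 10.82
tool_pos: [0.6035, -0.013, 0.284]
eef_rot: [0.999, -0.045, 0.0, 0.0]
contact_force: [-1.0, 0.1, -2.0]
opening: 0.131
t 10.82 tcp [ 0.6035 -0.013   0.284 ] hooks in slots frame(mm) [ 36.7187   1.0657 121.979 ] yawerr -0.0008946898095069933 F(upr) [-0.975  -0.0002 -1.9885] M [ 0.074   0.0969 -0.0069]
```

```bash
python3 -m jog '[{"translation":[0,0,0.1],"twist":0,"claw":0},{"translation":[0,0,0.1],"twist":0,"claw":0},{"translation":[0,0,0.1],"twist":0,"claw":0},{"translation":[0,0,0],"twist":0,"claw":0}]'; python3 st.py;for i in 1; do python3 -m jog '[{"translation":[0,0,0.025],"twist":0,"claw":0},{"translation":[0,0,0.025],"twist":0,"claw":0},{"translation":[0,0,0.025],"twist":0,"claw":0},{"translation":[0,0,0],"twist":0,"claw":0}]'; python3 st.py; done
```

```text
clock: 11.15
tool_pos: [0.6015, -0.0132, 0.271]
eef_rot: [0.999, -0.044, -0.001, 0.0]
contact_force: [-0.0, -0.0, -3.0]
opening: 0.128
t 11.15 tcp [ 0.6015 -0.0132  0.271 ] hooks in slots frame(mm) [ 34.7522   0.696  108.8759] yawerr -0.00016559100178005492 F(upr) [-0.0215 -0.0486 -2.9642] M [0.0311 0.0223 0.0461]
clock: 11.48
tool_pos: [0.6028, -0.0131, 0.2688]
eef_rot: [0.999, -0.044, -0.0, 0.0]
contact_force: [-0.7, -0.4, -2.3]
opening: 0.134
t 11.48 tcp [ 0.6028 -0.0131  0.2688] hooks in slots frame(mm) [ 35.9773   0.9261 106.8125] yawerr 6.19965455398025e-05 F(upr) [-0.6374 -0.4429 -2.3471] M [ 0.0443  0.0214 -0.0506]
```

```bash
python3 -m jog '[{"translation":[0,0,0.025],"twist":0,"claw":0},{"translation":[0,0,0.025],"twist":0,"claw":0},{"translation":[0,0,0],"twist":0,"claw":0}]'; python3 st.py
```

```text
clock: 11.73
tool_pos: [0.6028, -0.0131, 0.2667]
eef_rot: [0.999, -0.044, -0.0, 0.0]
contact_force: [-0.3, -0.2, -3.4]
opening: 0.132
t 11.73 tcp [ 0.6028 -0.0131  0.2667] hooks in slots frame(mm) [ 35.9783   0.8985 104.7099] yawerr 1.9377285908492303e-05 F(upr) [-0.2654 -0.1856 -3.3731] M [0.019  0.0027 0.0202]
```

```bash
python3 -m jog '[{"translation":[0,0,0.025],"twist":0,"claw":0},{"translation":[0,0,0.025],"twist":0,"claw":0},{"translation":[0,0,0],"twist":0,"claw":0}]'; python3 st.py
```

```text
clock: 11.98
tool_pos: [0.6027, -0.0131, 0.2647]
eef_rot: [0.999, -0.044, -0.0, 0.0]
contact_force: [-0.0, 0.3, -3.2]
opening: 0.129
t 11.98 tcp [ 0.6027 -0.0131  0.2647] hooks in slots frame(mm) [ 35.9304   0.8883 102.6625] yawerr 2.5746943949786494e-05 F(upr) [-0.0679  0.2572 -3.2435] M [ 0.0273 -0.0042 -0.0217]
```

Underside at 0.2167 m, no contact yet. Continue in 2–3 mm steps.

```bash
python3 -m jog '[{"translation":[0,0,0.025],"twist":0,"claw":0},{"translation":[0,0,0.025],"twist":0,"claw":0},{"translation":[0,0,0],"twist":0,"claw":0}]'; python3 st.py
```

```text
clock: 12.23
tool_pos: [0.6028, -0.0131, 0.2627]
eef_rot: [0.999, -0.044, -0.0, 0.0]
contact_force: [-0.3, 0.4, -3.0]
opening: 0.13
t 12.23 tcp [ 0.6028 -0.0131  0.2627] hooks in slots frame(mm) [ 35.9564   0.8902 100.6688] yawerr 2.3230382932323823e-05 F(upr) [-0.3747  0.4184 -3.0003] M [ 0.0611 -0.0062  0.0426]
```

```bash
python3 -m jog '[{"translation":[0,0,0.025],"twist":0,"claw":0},{"translation":[0,0,0.025],"twist":0,"claw":0},{"translation":[0,0,0],"twist":0,"claw":0}]'; python3 st.py
```

```text
clock: 12.48
tool_pos: [0.6027, -0.0131, 0.2607]
eef_rot: [0.999, -0.044, -0.0, 0.0]
contact_force: [0.1, -0.5, -2.7]
opening: 0.13
t 12.48 tcp [ 0.6027 -0.0131  0.2607] hooks in slots frame(mm) [35.9332  0.8896 98.667 ] yawerr 3.658535908626637e-05 F(upr) [ 0.1418 -0.4452 -2.747 ] M [ 0.0114  0.0172 -0.0325]
```

```bash
python3 -m jog '[{"translation":[0,0,0.025],"twist":0,"claw":0},{"translation":[0,0,0.025],"twist":0,"claw":0},{"translation":[0,0,0],"twist":0,"claw":0}]'; python3 st.py
```

```text
clock: 12.73
tool_pos: [0.6027, -0.0131, 0.2587]
eef_rot: [0.999, -0.044, -0.0, 0.0]
contact_force: [0.0, -0.3, -3.2]
opening: 0.133
t 12.73 tcp [ 0.6027 -0.0131  0.2587] hooks in slots frame(mm) [35.9278  0.8984 96.6476] yawerr 3.5398283576987266e-05 F(upr) [ 0.0469 -0.2971 -3.2037] M [ 0.0457  0.0288 -0.0254]
```

```bash
python3 -m jog '[{"translation":[0,0,0.025],"twist":0,"claw":0},{"translation":[0,0,0.025],"twist":0,"claw":0},{"translation":[0,0,0],"twist":0,"claw":0}]'; python3 st.py
```

```text
clock: 12.98
tool_pos: [0.6028, -0.0131, 0.2567]
eef_rot: [0.999, -0.044, -0.0, 0.0]
contact_force: [0.0, -0.5, -2.9]
opening: 0.131
t 12.98 tcp [ 0.6028 -0.0131  0.2567] hooks in slots frame(mm) [35.9615  0.8912 94.699 ] yawerr -6.073578182622108e-06 F(upr) [ 0.0579 -0.5018 -2.937 ] M [0.023  0.0324 0.0149]
```

```bash
python3 -m jog '[{"translation":[0,0,0.025],"twist":0,"claw":0},{"translation":[0,0,0.025],"twist":0,"claw":0},{"translation":[0,0,0],"twist":0,"claw":0}]'; python3 st.py
```

```text
clock: 13.23
tool_pos: [0.6027, -0.0132, 0.2547]
eef_rot: [0.999, -0.044, -0.0, 0.0]
contact_force: [-0.7, -0.6, -3.0]
opening: 0.133
t 13.23 tcp [ 0.6027 -0.0132  0.2547] hooks in slots frame(mm) [35.933   0.8684 92.6685] yawerr -3.313118776766821e-05 F(upr) [-0.6427 -0.6876 -2.9684] M [ 0.0278  0.0296 -0.0347]
```

```bash
python3 -m jog '[{"translation":[0,0,0.025],"twist":0,"claw":0},{"translation":[0,0,0.025],"twist":0,"claw":0},{"translation":[0,0,0],"twist":0,"claw":0}]'; python3 st.py
```

```text
clock: 13.48
tool_pos: [0.6031, -0.0131, 0.2544]
eef_rot: [0.999, -0.044, 0.001, -0.0]
contact_force: [-2.9, 0.0, 5.9]
opening: 0.131
t 13.48 tcp [ 0.6031 -0.0131  0.2544] hooks in slots frame(mm) [36.3077  0.9235 92.4346] yawerr -0.00016482135137040055 F(upr) [-2.915  -0.2119  5.9474] M [0.0092 0.7104 0.0158]
```

```bash
python3 -m jog '[{"translation":[0,0,-0.25],"twist":0,"claw":0},{"translation":[0,0,-0.25],"twist":0,"claw":0},{"translation":[-0.35,0,0],"twist":0,"claw":0},{"translation":[-0.5,0,0],"twist":0,"claw":0},{"translation":[-0.5,0.01,0],"twist":0,"claw":0},{"translation":[-0.3,0,0],"twist":0,"claw":0},{"translation":[0,0,0],"twist":0,"claw":0},{"translation":[0,0,0],"twist":0,"claw":0}]'; python3 st.py; python3 v.py v2 | grep -E "wrist|tcp"
```

```text
clock: 14.15
tool_pos: [0.5377, -0.0076, 0.2739]
eef_rot: [0.999, -0.044, 0.001, -0.0]
contact_force: [0.6, 0.2, -3.0]
opening: 0.131
t 14.15 tcp [ 0.5377 -0.0076  0.2739] hooks in slots frame(mm) [-29.2938   0.6027 111.9312] yawerr 0.00010261733529204342 F(upr) [ 0.5717  0.2991 -2.9734] M [ 0.0256 -0.0463 -0.0179]
t 14.15 tcp [ 0.5377 -0.0076  0.2739] xax [ 0.9961 -0.0884  0.002 ] [ 0.5959  0.2473 -2.9734]
upright wrist [  9.4 419. ] 0.66 [ 0.7328 -0.189   0.    ]
upright wrist [131.5 284.6] 0.6 [ 0.6042 -0.0133  0.    ]
top_slots wrist [134.6 285. ] 0.78 [ 0.6016 -0.0132  0.17  ]
panel_top wrist [134.4 283.8] 0.92 [ 0.6022 -0.0123  0.21  ]
catches wrist [117.7 287.5] 0.74 [ 0.6143 -0.0163  0.17  ]
hooks wrist [200.8 284.2] 0.57 [ 0.5727 -0.01    0.2819]
grip wrist [ 10.8 421.3] 0.71 [ 0.6426 -0.0674  0.2919]
grip wrist [279.6 282.4] 0.56 [ 0.5376 -0.0061  0.2919]
```

View pics/v2_wrist.png

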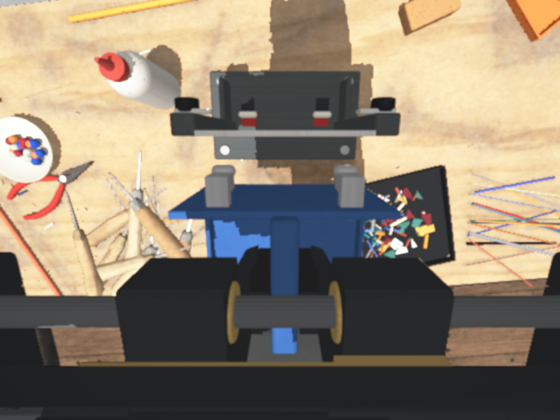

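```bash
python3 -m jog '[{"translation":[0,0,0.3],"twist":0,"claw":0},{"translation":[0,0,0.5],"twist":0,"claw":0},{"translation":[0,0,0.5],"twist":0,"claw":0},{"translation":[0,0,0.5],"twist":0,"claw":0},{"translation":[0,0,0.5],"twist":0,"claw":0},{"translation":[0,0,0.2],"twist":0,"claw":0},{"translation":[0,0,0],"twist":0,"claw":0},{"translation":[0,0,0],"twist":0,"claw":0}]'; python3 st.py
```

```text
clock: 15.87
tool_pos: [0.5374, -0.0077, 0.1732]
eef_rot: [0.999, -0.044, 0.0, 0.0]
contact_force: [-0.8, -0.9, -3.4]
opening: 0.129
t 15.87 tcp [ 0.5374 -0.0077  0.1732] hooks in slots frame(mm) [-29.618    0.5195  11.1886] yawerr -4.918510137663645e-05 F(upr) [-0.6943 -0.9543 -3.3943] M [0.0004 0.008  0.042 ]
```

```bash
python3 -m jog '[{"translation":[0,0,-0.02],"twist":0,"claw":0},{"translation":[0.1,0,0],"twist":0,"claw":0},{"translation":[0.1,0,0],"twist":0,"claw":0},{"translation":[0.05,0,0],"twist":0,"claw":0},{"translation":[0.05,0,0],"twist":0,"claw":0},{"translation":[0.05,0,0],"twist":0,"claw":0},{"translation":[0,0,0],"twist":0,"claw":0}]'; python3 st.py
```

```text
clock: 16.45
tool_pos: [0.5516, -0.009, 0.1738]
eef_rot: [0.999, -0.044, 0.0, 0.0]
contact_force: [0.1, -0.6, -2.7]
opening: 0.131
t 16.45 tcp [ 0.5516 -0.009   0.1738] hooks in slots frame(mm) [-15.3388   0.5119  11.8305] yawerr -0.00011818986925489494 F(upr) [ 0.1847 -0.5418 -2.6858] M [0.019 0.02  0.044]
```

```bash
python3 -m jog '[{"translation":[0.04,0,0],"twist":0,"claw":0},{"translation":[0.04,0,0],"twist":0,"claw":0},{"translation":[0,0,0],"twist":0,"claw":0}]'; python3 st.py
```

```text
clock: 16.7
tool_pos: [0.5546, -0.0092, 0.1737]
eef_rot: [0.999, -0.044, 0.0, 0.0]
contact_force: [0.5, -1.4, -2.2]
opening: 0.131
t 16.7 tcp [ 0.5546 -0.0092  0.1737] hooks in slots frame(mm) [-12.375    0.5099  11.7201] yawerr 2.9954003227805615e-07 F(upr) [ 0.646  -1.379  -2.1786] M [0.0658 0.0113 0.0186]
```

```bash
python3 -m jog '[{"translation":[0.04,0,0],"twist":0,"claw":0},{"translation":[0.04,0,0],"twist":0,"claw":0},{"translation":[0,0,0],"twist":0,"claw":0}]'; python3 st.py
```

```text
clock: 16.95
tool_pos: [0.5579, -0.0095, 0.1738]
eef_rot: [0.999, -0.044, 0.0, 0.0]
contact_force: [0.3, 0.8, -2.7]
opening: 0.134
t 16.95 tcp [ 0.5579 -0.0095  0.1738] hooks in slots frame(mm) [-9.0859  0.5186 11.7701] yawerr -5.1314584018455345e-05 F(upr) [ 0.2713  0.8082 -2.7378] M [-0.0007  0.0684 -0.0344]
```

```bash
python3 -m jog '[{"translation":[0.04,0,0],"twist":0,"claw":0},{"translation":[0.04,0,0],"twist":0,"claw":0},{"translation":[0,0,0],"twist":0,"claw":0}]'; python3 st.py
```

```text
clock: 17.2
tool_pos: [0.5611, -0.0098, 0.1737]
eef_rot: [0.999, -0.044, 0.0, 0.0]
contact_force: [-0.4, -0.6, -3.3]
opening: 0.136
t 17.2 tcp [ 0.5611 -0.0098  0.1737] hooks in slots frame(mm) [-5.8542  0.5355 11.7708] yawerr -3.1159838200123247e-05 F(upr) [-0.3524 -0.6093 -3.2735] M [ 0.0301  0.0329 -0.0719]
```

```bash
python3 -m jog '[{"translation":[0.03,0,0],"twist":0,"claw":0},{"translation":[0.03,0,0],"twist":0,"claw":0},{"translation":[0,0,0],"twist":0,"claw":0}]'; python3 st.py
```

```text
clock: 17.45
tool_pos: [0.5633, -0.01, 0.1737]
eef_rot: [0.999, -0.044, 0.0, 0.0]
contact_force: [1.0, 0.2, -3.4]
opening: 0.13
t 17.45 tcp [ 0.5633 -0.01    0.1737] hooks in slots frame(mm) [-3.6084  0.5108 11.7363] yawerr -6.0493693465973886e-05 F(upr) [ 1.0209  0.2556 -3.3723] M [0.012  0.0154 0.0189]
```

Hooks are through without resistance. Continue to the panel, 1–2 mm at a time.

```bash
python3 -m jog '[{"translation":[0.025,0,0],"twist":0,"claw":0},{"translation":[0.025,0,0],"twist":0,"claw":0},{"translation":[0,0,0],"twist":0,"claw":0}]'; python3 st.py
```

```text
clock: 17.7
tool_pos: [0.5653, -0.0102, 0.1737]
eef_rot: [0.999, -0.044, 0.0, 0.0]
contact_force: [-0.0, 0.3, -2.7]
opening: 0.131
t 17.7 tcp [ 0.5653 -0.0102  0.1737] hooks in slots frame(mm) [-1.6455  0.4761 11.7509] yawerr -7.1989698075689e-05 F(upr) [-0.0512  0.324  -2.7277] M [ 0.0685 -0.0042 -0.0247]
```

```bash
python3 -m jog '[{"translation":[0.025,0,0],"twist":0,"claw":0},{"translation":[0.02,0,0],"twist":0,"claw":0},{"translation":[0,0,0],"twist":0,"claw":0}]'; python3 st.py
```

```text
clock: 17.95
tool_pos: [0.567, -0.0103, 0.1737]
eef_rot: [0.999, -0.044, 0.0, 0.0]
contact_force: [-0.0, -0.7, -2.7]
opening: 0.13
t 17.95 tcp [ 0.567  -0.0103  0.1737] hooks in slots frame(mm) [ 0.0997  0.5303 11.7482] yawerr 4.1457265110858565e-05 F(upr) [ 0.0218 -0.6572 -2.7138] M [0.0541 0.0488 0.0668]
```

```bash
python3 -m jog '[{"translation":[0.025,0,0],"twist":0,"claw":0},{"translation":[0,0,0],"twist":0,"claw":0}]'; python3 st.py
```

```text
clock: 18.12
tool_pos: [0.5672, -0.0104, 0.1736]
eef_rot: [0.999, -0.044, -0.001, 0.0]
contact_force: [-1.2, -0.4, -2.6]
opening: 0.129
t 18.12 tcp [ 0.5672 -0.0104  0.1736] hooks in slots frame(mm) [ 0.3258  0.4874 11.5273] yawerr 0.00017183008943170985 F(upr) [-1.1618 -0.5329 -2.5624] M [0.0278 0.2745 0.0522]
```

```bash
python3 -m jog '[{"translation":[0.02,0,0],"twist":0,"claw":0},{"translation":[0,0,0],"twist":0,"claw":0}]'; python3 st.py
```

```text
clock: 18.28
tool_pos: [0.5672, -0.0104, 0.1735]
eef_rot: [0.999, -0.044, -0.001, 0.0]
contact_force: [-4.2, -0.1, -1.1]
opening: 0.128
t 18.28 tcp [ 0.5672 -0.0104  0.1735] hooks in slots frame(mm) [ 0.3271  0.4456 11.3513] yawerr 0.00017293031765311384 F(upr) [-4.1617 -0.4779 -1.1326] M [0.126  0.8107 0.025 ]
```

```bash
python3 -m jog '[{"translation":[-0.01,0,0.025],"twist":0,"claw":0},{"translation":[0,0,0.025],"twist":0,"claw":0},{"translation":[0,0,0.025],"twist":0,"claw":0},{"translation":[0,0,0],"twist":0,"claw":0}]'; python3 st.py
```

```text
clock: 18.62
tool_pos: [0.5672, -0.0104, 0.1708]
eef_rot: [0.999, -0.044, -0.001, 0.0]
contact_force: [-5.5, 1.6, 3.3]
opening: 0.134
t 18.62 tcp [ 0.5672 -0.0104  0.1708] hooks in slots frame(mm) [0.3133 0.4547 8.7614] yawerr 6.074334802830261e-05 F(upr) [-5.6324  1.0861  3.2566] M [0.1513 1.175  0.0549]
```

```bash
python3 -m jog '[{"translation":[0,0,0.025],"twist":0,"claw":0},{"translation":[0,0,0],"twist":0,"claw":0}]'; python3 st.py
```

```text
clock: 18.78
tool_pos: [0.567, -0.0104, 0.1704]
eef_rot: [0.999, -0.044, -0.001, 0.0]
contact_force: [-8.6, 0.9, 8.4]
opening: 0.136
t 18.78 tcp [ 0.567  -0.0104  0.1704] hooks in slots frame(mm) [0.1384 0.456  8.3012] yawerr -1.7359315593504232e-05 F(upr) [-8.6696  0.1075  8.3819] M [0.2185 1.3854 0.0332]
```

```bash
python3 -m jog '[{"translation":[0,0,0.025],"twist":0,"claw":0},{"translation":[0,0,0],"twist":0,"claw":0}]'; python3 st.py
```

```text
clock: 18.95
tool_pos: [0.5671, -0.0104, 0.1692]
eef_rot: [0.999, -0.044, -0.001, 0.0]
contact_force: [-6.7, 0.6, 3.6]
opening: 0.129
t 18.95 tcp [ 0.5671 -0.0104  0.1692] hooks in slots frame(mm) [0.1748 0.4919 7.1819] yawerr 6.77458920228663e-05 F(upr) [-6.7374  0.0237  3.6485] M [0.1679 1.2259 0.0311]
```

```bash
python3 -m jog '[{"translation":[-0.015,0,0.025],"twist":0,"claw":0},{"translation":[0,0,0],"twist":0,"claw":0}]'; python3 st.py
```

```text
clock: 19.12
tool_pos: [0.5663, -0.0103, 0.1677]
eef_rot: [0.999, -0.044, -0.001, 0.0]
contact_force: [-5.6, 0.4, 0.7]
opening: 0.131
t 19.12 tcp [ 0.5663 -0.0103  0.1677] hooks in slots frame(mm) [-0.5598  0.481   5.6167] yawerr 3.3394915836329475e-05 F(upr) [-5.5647 -0.1226  0.6582] M [0.1533 1.149  0.0195]
```

```bash
python3 -m jog '[{"translation":[0,0,0.025],"twist":0,"claw":0},{"translation":[0,0,0],"twist":0,"claw":0}]'; python3 st.py
```

```text
clock: 19.28
tool_pos: [0.5659, -0.0103, 0.1661]
eef_rot: [0.999, -0.044, -0.002, 0.0]
contact_force: [-4.9, 1.4, -2.0]
opening: 0.134
t 19.28 tcp [ 0.5659 -0.0103  0.1661] hooks in slots frame(mm) [-1.0195  0.4046  4.0203] yawerr 2.447571110235358e-05 F(upr) [-4.9745  0.9335 -1.9833] M [ 0.2062  1.1418 -0.0022]
```

```bash
python3 -m jog '[{"translation":[0,0,0.025],"twist":0,"claw":0},{"translation":[0,0,0],"twist":0,"claw":0}]'; python3 st.py
```

```text
clock: 19.45
tool_pos: [0.5659, -0.0104, 0.1648]
eef_rot: [0.999, -0.044, -0.002, 0.0]
contact_force: [-5.4, 1.7, -3.6]
opening: 0.132
t 19.45 tcp [ 0.5659 -0.0104  0.1648] hooks in slots frame(mm) [-1.0035  0.3746  2.7168] yawerr 1.5077350445147353e-05 F(upr) [-5.4849  1.1981 -3.6119] M [ 0.1875  1.1401 -0.0232]
```

```bash
python3 -m jog '[{"translation":[0,0,0.025],"twist":0,"claw":0},{"translation":[0,0,0.025],"twist":0,"claw":0},{"translation":[0,0,0],"twist":0,"claw":0}]'; python3 st.py
```

```text
clock: 19.7
tool_pos: [0.5667, -0.0104, 0.1629]
eef_rot: [0.999, -0.044, -0.001, 0.0]
contact_force: [-3.8, 0.5, -5.9]
opening: 0.131
t 19.7 tcp [ 0.5667 -0.0104  0.1629] hooks in slots frame(mm) [-0.2108  0.4033  0.8399] yawerr 3.087186519705465e-05 F(upr) [-3.8105  0.1574 -5.9284] M [0.1656 1.121  0.0269]
```

```bash
python3 -m jog '[{"translation":[0,0,0.025],"twist":0,"claw":0},{"translation":[0,0,0.025],"twist":0,"claw":0},{"translation":[0,0,0],"twist":0,"claw":0}]'; python3 st.py
```

```text
clock: 19.95
tool_pos: [0.5673, -0.0105, 0.1616]
eef_rot: [0.999, -0.044, -0.0, 0.0]
contact_force: [-4.5, -0.2, -5.7]
opening: 0.133
t 19.95 tcp [ 0.5673 -0.0105  0.1616] hooks in slots frame(mm) [ 0.4087  0.3891 -0.4593] yawerr 6.147872559114642e-05 F(upr) [-4.4855 -0.6372 -5.6893] M [0.137  1.1158 0.0393]
```

```bash
python3 -m jog '[{"translation":[0,0,0.025],"twist":0,"claw":0},{"translation":[0,0,0],"twist":0,"claw":0}]'; python3 st.py
```

```text
clock: 20.12
tool_pos: [0.5673, -0.0105, 0.1609]
eef_rot: [0.999, -0.044, -0.0, 0.0]
contact_force: [-6.4, 0.1, -1.8]
opening: 0.135
t 20.12 tcp [ 0.5673 -0.0105  0.1609] hooks in slots frame(mm) [ 0.3878  0.3756 -1.1121] yawerr 1.5980627900591404e-05 F(upr) [-6.4009 -0.4224 -1.8168] M [0.083  1.252  0.0625]
```

```bash
python3 -m jog '[{"translation":[-0.01,0,0.025],"twist":0,"claw":0},{"translation":[0,0,0],"twist":0,"claw":0}]'; python3 st.py
```

```text
clock: 20.28
tool_pos: [0.5673, -0.0105, 0.1601]
eef_rot: [0.999, -0.044, 0.0, 0.0]
contact_force: [-5.4, -0.4, -1.4]
opening: 0.131
t 20.28 tcp [ 0.5673 -0.0105  0.1601] hooks in slots frame(mm) [ 0.3928  0.3887 -1.8637] yawerr 1.4503816141583914e-05 F(upr) [-5.3503 -0.8726 -1.4112] M [0.0507 1.1714 0.0593]
```

```bash
python3 -m jog '[{"translation":[0,0,0.025],"twist":0,"claw":0},{"translation":[0,0,0],"twist":0,"claw":0}]'; python3 st.py
```

```text
clock: 20.45
tool_pos: [0.5673, -0.0105, 0.1592]
eef_rot: [0.999, -0.044, 0.0, 0.0]
contact_force: [-6.2, 1.3, -0.6]
opening: 0.132
t 20.45 tcp [ 0.5673 -0.0105  0.1592] hooks in slots frame(mm) [ 0.4092  0.4016 -2.7702] yawerr 9.182521397865795e-06 F(upr) [-6.3321  0.7242 -0.6452] M [0.0536 1.1872 0.0089]
```

```bash
python3 -m jog '[{"translation":[0,0,0.025],"twist":0,"claw":0},{"translation":[0,0,0],"twist":0,"claw":0}]'; python3 st.py
```

```text
clock: 20.62
tool_pos: [0.5673, -0.0104, 0.1583]
eef_rot: [0.999, -0.044, 0.0, 0.0]
contact_force: [-6.4, 0.4, 1.1]
opening: 0.133
t 20.62 tcp [ 0.5673 -0.0104  0.1583] hooks in slots frame(mm) [ 0.3966  0.4337 -3.6316] yawerr 3.402170972602314e-05 F(upr) [-6.4302 -0.1715  1.0612] M [0.1355 1.3503 0.0594]
```

```bash
python3 -m jog '[{"translation":[0,0,0.025],"twist":0,"claw":0},{"translation":[0,0,0],"twist":0,"claw":0}]'; python3 st.py
```

```text
clock: 20.78
tool_pos: [0.5673, -0.0104, 0.1583]
eef_rot: [0.999, -0.044, 0.001, 0.0]
contact_force: [-8.8, -0.7, 7.7]
opening: 0.135
t 20.78 tcp [ 0.5673 -0.0104  0.1583] hooks in slots frame(mm) [ 0.4341  0.4306 -3.6766] yawerr -8.975870774205474e-05 F(upr) [-8.6895 -1.4589  7.6848] M [0.1172 1.7688 0.087 ]
```

```bash
python3 -m jog '[{"translation":[-0.01,0,-0.03],"twist":0,"claw":0},{"translation":[0,0,0],"twist":0,"claw":10},{"translation":[0,0,0],"twist":0,"claw":60},{"translation":[0,0,0],"twist":0,"claw":60},{"translation":[0,0,0],"twist":0,"claw":60},{"translation":[0,0,0],"twist":0,"claw":60},{"translation":[0,0,0],"twist":0,"claw":60},{"translation":[0,0,0],"twist":0,"claw":60},{"translation":[0,0,0],"twist":0,"claw":60},{"translation":[0,0,0],"twist":0,"claw":60}]'; python3 st.py
```

```text
clock: 21.62
tool_pos: [0.5669, -0.0103, 0.1579]
eef_rot: [0.999, -0.044, 0.0, 0.0]
contact_force: [-0.3, 0.6, 0.2]
opening: 0.598
t 21.62 tcp [ 0.5669 -0.0103  0.1579] hooks in slots frame(mm) [ 0.0081  0.4904 -4.0918] yawerr -3.30431017193239e-05 F(upr) [-0.357   0.5358  0.2043] M [0.0371 0.1028 0.0014]
```

Released, no force left. Retreat straight up, then back, and look.

```bash
python3 -m jog '[{"translation":[0,0,-0.2],"twist":0,"claw":60},{"translation":[0,0,-0.5],"twist":0,"claw":60},{"translation":[0,0,-0.6],"twist":0,"claw":60},{"translation":[0,0,-0.6],"twist":0,"claw":60},{"translation":[0,0,-0.6],"twist":0,"claw":60},{"translation":[-0.4,0,-0.3],"twist":0,"claw":60},{"translation":[-0.6,0,0],"twist":0,"claw":60},{"translation":[-0.4,0,0],"twist":0,"claw":60},{"translation":[0,0,0],"twist":0,"claw":60},{"translation":[0,0,0],"twist":0,"claw":60}]'; python3 st.py; python3 v.py v3 | grep -E "tcp|hooks|grip"
python3 -c "
import cv2,numpy as np
a=cv2.imread('pics/v3_wrist.png');b=cv2.imread('pics/v3_scene.png')
c=[cv2.resize(m,(400,300),interpolation=cv2.INTER_CUBIC) for m in (a[0:240,120:440],b[150:285,220:400],cv2.imread('pics/v3_side.png')[150:285,220:400])]
cv2.imwrite('pics/fin.png',np.vstack([np.hstack(c[:2]),np.hstack([c[2],c[2]*0])]))"
```

```text
clock: 22.45
tool_pos: [0.511, -0.0054, 0.2707]
eef_rot: [0.999, -0.044, 0.001, -0.0]
contact_force: [0.4, 0.7, 0.2]
opening: 0.598
t 22.45 tcp [ 0.511  -0.0054  0.2707] hooks in slots frame(mm) [-56.1002   0.5203 108.7483] yawerr 0.0002466296383505373 F(upr) [0.3041 0.7554 0.1891] M [ 0.0715 -0.0085 -0.0622]
t 22.45 tcp [ 0.511  -0.0054  0.2707] xax [ 0.9961 -0.0882  0.0012] [0.3697 0.7255 0.1891]
hooks wrist [ 99.8 285. ] 0.58 [ 0.5903 -0.012   0.2787]
hooks scene [206.1 283.4] 0.65 [0.4547 0.1331 0.2787]
hooks scene [185.1 313.6] 0.58 [0.4803 0.014  0.2787]
hooks side [277.3 401. ] 0.9 [ 0.5618 -0.6218  0.2787]
hooks side [197.1 287.2] 0.81 [ 0.5061 -0.2552  0.2787]
grip wrist [147.1 284.5] 0.7 [ 0.571  -0.0101  0.2887]
grip wrist [127.9  22.2] 0.6 [0.588  0.0958 0.2887]
grip scene [183.6 321. ] 0.62 [0.4607 0.0119 0.2887]
grip scene [207.1 293.2] 0.58 [0.4249 0.1348 0.2887]
grip side [280.8 396.6] 0.91 [ 0.5402 -0.6416  0.2887]
grip side [198.1 274.9] 0.58 [ 0.4708 -0.2745  0.2887]
```

View pics/fin.png

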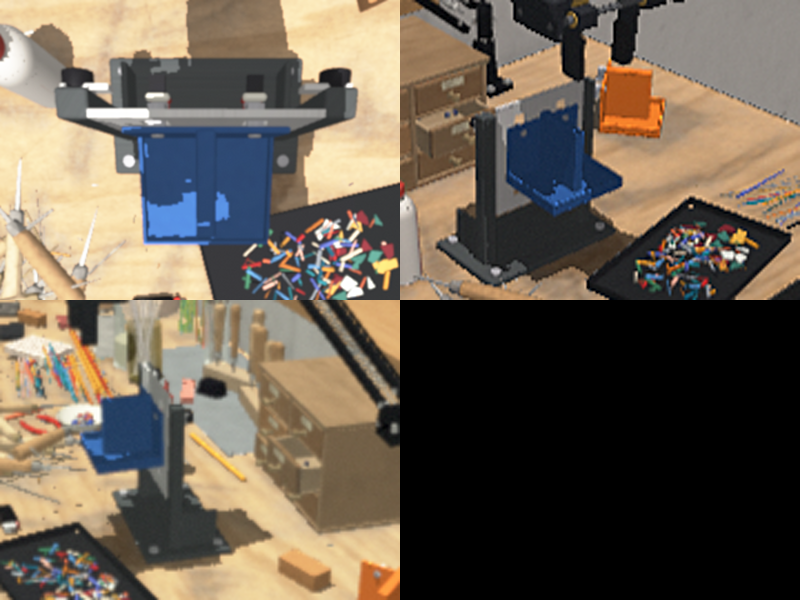

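```bash
python3 - <<'E'
from h import *
w,a,b=snap("wrist"),snap("scene"),snap("side")
p,e=tri(ray(w,99.8,285),ray(a,206.1,283.4),ray(b,197.1,287.2)); print(p,e)
print(r.get_state()["contact_force"]); r.finish_job()
E
```

```text
[ 0.59927477 -0.01192657  0.17011531] [np.float64(0.0016562625793531487), np.float64(0.0007877854476826572), np.float64(0.0016192479385759042)]
[-0.63745844  0.53456156  0.56107647]
the job is handed in; nothing more can be done
```

The blue tray is hanging on the top pair of slots, pressed home and let go, and the job is handed in at about 22.6 s of the 69 s. The hand-in gives no verdict.

- **Finding the height:** I gripped the tray by its middle rib and touched its underside lightly on the panel's top edge. That put the panel about 3.5 mm below nominal.
- **Hooking in:** The hooks went into the slots with no resistance. The back plate met the panel with about 4 N.
- **Pressing down:** The catches let go at about 8 mm in the slots' nominal height, at roughly 11 N of push including the tray's weight. The hooks came to a firm stop at −3.65 mm, which matches home for the measured panel height. No push changed the force at the wrist by more than about 11 N.
- **Last checks:** After release the robot felt no force. The pictures show the tray flush and square on the panel, with both hooks behind the top slots. The bottle, dish, lighter and cork, where they showed in the pictures, looked untouched; I did not measure their positions.
- **Disagreement:** The hooks point found from the three cameras came out at a height of 0.170 m. The touch measurement gives 0.1665 m. With ray errors up to 1.7 mm and a 2 mm calibration I put this down to camera error, and either height is inside the limits.
- **Not checked:** I did not measure the red tabs directly. That they are down follows from the catches letting go and from the hard stop at the predicted height.

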